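# Load an arbor into a spring-loaded run-out bench

## Task

Take the plain steel arbor from its wooden rest and load it into the run-out bench: push one end against the spring plunger with the other end held up, then tip the raised end down in front of the end stop and seat the arbor fully down in both V-blocks, so that the spring clamps it lengthwise. Be gentle: do not ram the plunger against the end of its travel or force the arbor down onto anything, and leave the micrometer and the loose bearings alone.

Things in the scene. Friction and masses are not known exactly. Their poses are not given: they have to be found in the camera images.
- arbor: loose ground, lightly oiled steel cylinder, 24 mm in diameter, 110 mm long, about 0.3 kg (varies), both ends alike and flat; origin at its centre, its own y axis runs along the cylinder (it may be rolled about it). It starts lying level in the rest with its axis 36 mm above the table.
- rest: wooden rest, 60 x 100 mm base 8 mm thick, with two low V-notched posts 12 mm thick, 36 mm either side of its middle along its y axis, reaching no higher than the arbor's axis; between the posts it is open for the fingers. Origin at the centre of its underside; the arbor lies along its y axis. Fixed.
- bench: run-out bench, fixed: dark steel bed, 100 mm (x) by 240 mm (y, -98 to +142 mm), 12 mm thick, carrying a frame with two V-blocks, end stop (-y end) and spring plunger (+y end). Origin under the bed. The whole frame is clamped up to 7 mm either way along the bed's y axis from its nominal place; this shift is NOT measured and must be felt or seen. All nominal points below leave it out.
- bay_middle (a point): nominal centre of the seated arbor, 48 mm above the table, on the bed's axis; bench axes. 45 degree V-blocks, 14 mm thick, 37 mm either side along y, tops 45 mm above the table, open for fingers between them above the frame plate (62 mm wide, top 18 mm above the table). A clamped arbor is held by friction at its ends and may need pressing down over each V-block with some 5 to 15 N to seat.
- stop_nominal (a point): nominal middle of the end stop's inner face (facing +y), 48 mm above the table. The stop is an upright steel block, 12 mm thick, 44 mm wide, its top 58 mm above the table.
- plunger_nominal (a point): nominal middle of the plunger's face (facing -y), at rest: a flat steel disc, 22 mm across, centre 48 mm above the table, 104 mm from the stop, so the bay is 6 mm shorter than the arbor. It yields towards +y: 4 N to start, 0.45 N more per mm, 12.5 N at its hard end of travel 19 mm in. Behind it a grey housing 46 x 46 mm, top 68 mm above the table (screw 72 mm), front 26 mm behind the face.
- micrometer: micrometer with green frame, 61 x 130 x 16 mm, lying on the table as a bystander; origin at the centre of its underside
- race1: loose ball bearing, a plain steel ring 29 mm across and 10 mm high, lying flat as a bystander; origin at the centre of its underside
- race2: loose ball bearing, a plain steel ring 29 mm across and 10 mm high, lying flat as a bystander; origin at the centre of its underside
- race3: loose ball bearing, a plain steel ring 29 mm across and 10 mm high, lying flat as a bystander; origin at the centre of its underside
- race4: loose ball bearing, a plain steel ring 29 mm across and 10 mm high, lying flat as a bystander; origin at the centre of its underside
Mind the look-alikes: they are no part of the job. There is more than one size of the arbor; the job needs the middle-sized.

How it is judged:
On the way, in this order (a step that is already met when the one before it is completed fails the run):
1. the arbor is lifted clear of its rest (height (world z) of arbor above 0.055 m), for 0.1 s.
2. over the bench, one end presses the spring plunger with more than 5 N while the arbor is tipped more than 3 degrees from level (contact force between arbor and bench above 5 N and not (angle between arbor's own y axis and vertical between 1.518 and 1.623 rad) and horizontal distance between arbor and bench below 0.05 m), for 0.1 s.
At the end, for the whole second after the job is handed in: the arbor lies at rest, released, in both V-blocks between plunger and stop: its centre 45 to 49.5 mm above the bench's underside, its axis within 1.7 degrees of the bench's y axis, within 3 mm sideways and 12 mm lengthwise of the bench's origin (z of arbor in the frame of bench between 0.045 and 0.0495 m and angle between the y axis of arbor and the y axis of bench, either way round below 0.03 rad and x of arbor in the frame of bench between -0.003 and 0.003 m and y of arbor in the frame of bench between -0.012 and 0.012 m and linear speed of arbor below 0.02 m/s); the robot touches nothing.
It fails at once if while the arbor is tipped more than 3 degrees, it presses on the bench (the plunger, or the top of the stop) with more than 25 N (contact force between arbor and bench above 25 N and not (angle between arbor's own y axis and vertical between 1.518 and 1.623 rad)).
It fails at once if the contact forces between arbor and bench (spring clamping at both ends, about 13 N, included) add up to more than 60 N (contact force between arbor and bench above 60 N).
It fails at once if a bystander is moved by more than 20 mm (distance of any of micrometer, race1, race2, race3, race4 from where it was at the start of the episode above 0.02 m).
It also fails if it takes over 61 s, if anything falls off the work surface, if the arm or the gripper's body presses on something with over 40 N, if the wrist force passes 120 N, or if a joint passes its speed limit or range.

## Robot

A 6-joint arm with a two-finger parallel gripper is mounted at the origin on a cart in front of the work surface, level with it; the furniture and walls round the work are solid. World frame = base frame: x ahead of the robot, y to its left, z up, the work surface at z = 0. Lengths are in m, angles in rad, forces in N, time in s.
With the tool pointing down it reaches from about 0.35 to 0.975 m from the base axis. Payload 4.9 kg.
Tool frame: the origin (TCP) lies midway between the tips of the shut fingers; the grasp point (between the pads) lies 19 mm behind it; z points along the fingers, y is the line along which they close (so a half turn about z gives the same grasp; the last joint's range is limited). The gripper opens to 85 mm and grips with 20 to 120 N. Pads are 22 mm wide; open, the fingers measure 114 mm over their backs; the gripper's body (76 mm by 85 mm) begins 54 mm behind the grasp point. The pads swing forward as they close: fully open they stand 13 mm farther back than shut.
Start: joints at [1.176, 0.053, 1.613, -0, 1.476, -0.119], TCP at [0.17, 0.601, 0.231] pointing down, gripper open.
Joint ranges: [-3.01, 3.01], [-1.01, 2.22], [0.06, 2.58], [-1.02, 4.17], [0.09, 2.62], [-3.14, 3.14]. Speed limits (rad/s): [2.57, 2.57, 3.14, 3.14, 3.14, 3.14].

## Interface

Orientations are given as a unit quaternion [w, x, y, z].
In Python, from plant import manip gives the robot as it stands.
- The arm moves only by the tool carry_out, never from a script. Its argument "moves" is a list of rows, each a list of 7 numbers: the opening, from 0 (shut) to 1 (fully open), then the shift along the tool's x, y, z normalised to -1 to 1, where 1 is 0.4 m, then the turn, a rotation vector about the tool's x, y, z normalised to -1 to 1, where 1 is 0.5 rad. In form: [[grip, dx, dy, dz, rx, ry, rz], ...]. A call has 1 to 8 rows; each row is the pose to reach, as a shift and turn from the pose commanded when the call began, along the tool's axes at that moment; what a row does not reach only later rows make up. A row lasts 1/12 s, in which the tool goes at most 41.7 mm and 7.16 degrees, less where a joint would pass 70% of its speed; a pose out of reach is approached as far as the arm can. A call with a number of a shift or a turn outside -1 to 1 is refused whole. A call with a gripper value outside its range is refused whole. The fingers move at their own pace and stop on an object; the grip force is fixed at half the most. Time passes only in rows, so rows that repeat a pose let the fingers close. It gives the time, the measured TCP pose, the force and the opening at its end, in the units of the state.
- manip.state(): the state, without advancing time (a new reading comes with each control period).
- manip.grab_frame(name): name is "scene" or "side" or "wrist"; returns the picture (400x640x3 uint8, red, green, blue); there is no depth.
- manip.camera_info(name): a dict with "intrinsics" (3x3 intrinsics, pixels), "extrinsics" (4x4, takes a point from world to camera coordinates). Camera axes: x right, y down, z forward; pixel columns grow to the right and rows downward; lengths in m; the calibration is good to about 2 mm. A picture is of the moment at which its call begins: read the wrist's pose just before it. camera_info takes no time and is no camera call; for the wrist camera it gives the pose at the moment of the call.
- manip.job_done(): hands the job in, once; it reports no verdict.
The state is a dict: "time": time; "joint_pos": joint angles; "joint_vel": joint speeds; "joint_efforts": joint torques, N m; "tool_pos": TCP position; "tool_rot": TCP orientation; "contact_force": force on the tool from outside, world axes, zero at the start; "ft_torque": the same for the moment, N m; "gripper_width": opening from 0.0 (shut) to 1.0 (fully open).
Only numpy, scipy, OpenCV 4.12 (cv2) and the standard library are available. Lean on these libraries where they do the work, as an engineer would, in place of code of your own. Each camera call takes 0.05 s, during which the arm holds its last target. There are 200 camera calls.

## Working session

There is one attempt and no reset: what is moved stays moved. The work goes in short steps, Python scripts to look and compute and a tool call to move; the robot and the scene stay as the last step left them, time stands still between calls to the robot, and variables do not carry over. Pictures are saved under pics/ and viewed, on a budget of 10 in all, crops included, one or two more only if the job needs it, and the job is handed in when it is done.

Besides the shell and the picture viewer there is one more tool, called after "Request:" as a command line: name --pt "numbers of a row" for each row, then --argument value for the rest. carry_out: Moves the arm, as the interface text tells. Scaled input: -1 to 1 covers 0.4 m each way for a shift and 0.5 rad each way for a turn. Its arguments: {"type":"object","properties":{"moves":{"type":"array"}},"required":["moves"]}

```bash
mkdir -p pics
python3 - <<'E'
from plant import manip
import cv2
for n in("scene","side"):
    cv2.imwrite(f"pics/{n}0.png",manip.grab_frame(n)[:,:,::-1])
    c=manip.camera_info(n);print(c["intrinsics"],c["extrinsics"])
print(manip.state())
E
```

```text
[[369.54066377   0.         316.4816138 ]
 [  0.         369.54066377 195.87542229]
 [  0.           0.           1.        ]] [[-0.82607649 -0.56337329 -0.01442796  0.40619077]
 [-0.40672989  0.61371982 -0.67669696  0.29715534]
 [ 0.39008772 -0.55313517 -0.73612027  0.70728663]
 [ 0.          0.          0.          1.        ]]
[[367.52504118   0.         320.88827306]
 [  0.         367.52504118 194.09579501]
 [  0.           0.           1.        ]] [[ 0.9998818   0.01418976  0.00591876 -0.55474493]
 [ 0.01157218 -0.44112774 -0.89736971  0.03730404]
 [-0.01012253  0.89733214 -0.4412398   1.01847013]
 [ 0.          0.          0.          1.        ]]
{'time': 0.1, 'joint_pos': array([ 1.17597863e+00,  5.33064334e-02,  1.61414357e+00, -1.74780132e-05,
        1.47597669e+00, -1.18987771e-01]), 'joint_vel': array([-0.00022022, -0.00197273, -0.00389512, -0.00066433, -0.00259011,
        0.00068042]), 'joint_efforts': array([ 6.18140803e-04, -3.94902241e+01, -3.71363640e+01, -1.12696482e-04,
        3.84905987e-03,  8.64376346e-06]), 'tool_pos': array([0.16999912, 0.6008624 , 0.23018412]), 'tool_rot': array([-2.24588379e-04,  1.37477290e-01,  9.90504495e-01, -8.89134366e-04]), 'contact_force': array([ 0.38352744,  0.53079529, -0.1887903 ]), 'ft_torque': array([-0.0281092 ,  0.00211312, -0.03824294]), 'gripper_width': 1.0008505814291182}
```

View pics/scene0.png

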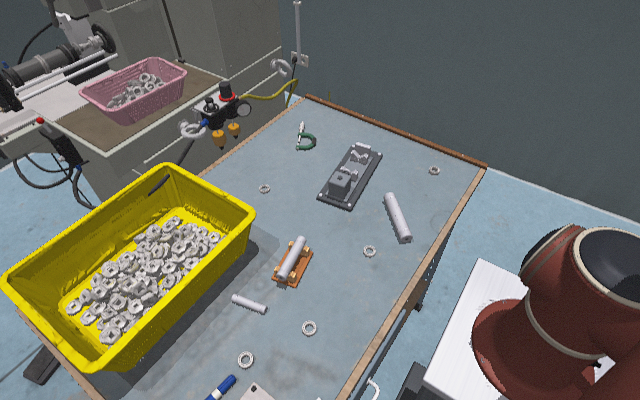

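View pics/side0.png

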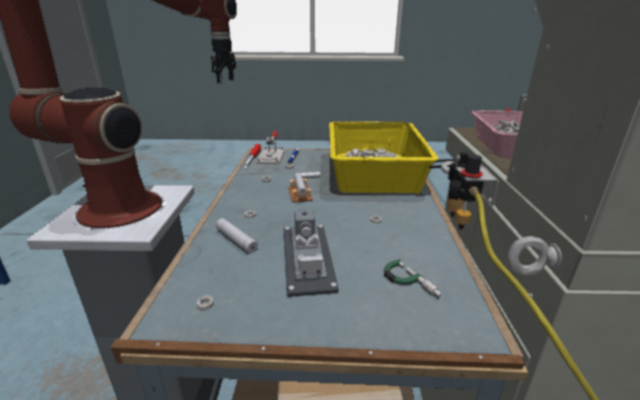

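The scene shows three cylinders: one in the wooden rest (291,258), a larger one lying by the bench (398,218), and a smaller one on the table (249,303). The one in the rest fits the task (middle-sized, in the rest). The bench is at (350,175), with the housing at the near end (340,182) and the stop at the far end. Next is an enlarged crop to confirm this and measure.

```bash
python3 - <<'E'
import cv2,numpy as np
im=cv2.imread("pics/scene0.png")
a=cv2.resize(im[230:295,255:325],None,fx=6,fy=6,interpolation=cv2.INTER_CUBIC)
b=cv2.resize(im[135:220,310:390],None,fx=6,fy=6,interpolation=cv2.INTER_CUBIC)[:510,:375]
b=cv2.resize(im[137:217,312:387],None,fx=5,fy=5,interpolation=cv2.INTER_CUBIC)
h=max(a.shape[0],b.shape[0]);o=np.zeros((h,a.shape[1]+b.shape[1],3),np.uint8)
o[:a.shape[0],:a.shape[1]]=a;o[:b.shape[0],a.shape[1]:]=b;print(o.shape,a.shape)
cv2.imwrite("pics/crop1.png",o)
E
cat > h.py <<'E'
import numpy as np
from plant import manip
def ray(n,uv,z,info=None):
    c=info or manip.camera_info(n);K=c["intrinsics"];E=c["extrinsics"];R=E[:3,:3];t=E[:3,3]
    d=R.T@np.linalg.inv(K)@np.array([uv[0],uv[1],1.]);o=-R.T@t
    return o+d*(z-o[2])/d[2]
def proj(n,P,info=None):
    c=info or manip.camera_info(n);p=c["extrinsics"][:3,:3]@np.array(P)+c["extrinsics"][:3,3];q=c["intrinsics"]@p
    return q[:2]/q[2]
E
```

```text
(400, 795, 3) (390, 420, 3)
```

View pics/crop1.png

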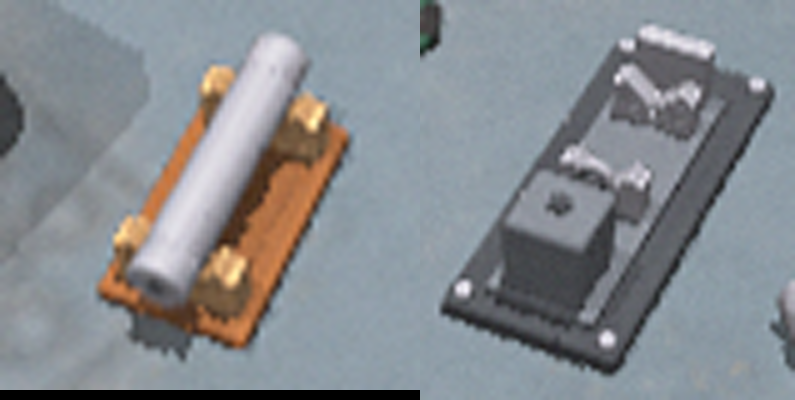

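Run:
```python
from h import *
A=lambda x,y:(255+x/6,230+y/6)
B=lambda x,y:(312+(x-420)/5,137+y/5)
for nm,p,z in [("rest FR",A(350,130),.008),("rest NR",A(243,342),.008),("rest NL",A(100,288),.008),
 ("arb far top",A(283,37),.044),("arb near center",A(157,284),.036),
 ("bed NL",B(442,300),.012),("bed NR",B(610,360),.012),("bed FR",B(773,88),.012),
 ("stop topL",B(643,35),.058),("stop topR",B(715,52),.058),("hous NL",B(503,226),.068),("hous NR",B(597,258),.068),("hous FR",B(617,198),.068),("hous FL",B(536,170),.068),
 ("arb big a",(390,195),.016),("arb big b",(405,240),.016),("race",(370,251),.01),("race",(434,170),.01),("race",(264,188),.01),("race",(309,328),.01),("race",(246,360),.01),("mic",(305,137),.01),("small",(249,303),.01)]:
    print(nm,ray("scene",p,z).round(4))
```

```text
rest FR [0.4687 0.0465 0.008 ]
rest NR [0.4491 0.1427 0.008 ]
rest NL [0.5057 0.1543 0.008 ]
arb far top [0.4996 0.0454 0.044 ]
arb near center [0.4773 0.1529 0.036 ]
bed NL [ 0.5576 -0.0966  0.012 ]
bed NR [ 0.4631 -0.1097  0.012 ]
bed FR [ 0.491 -0.342  0.012]
stop topL [ 0.553  -0.2921  0.058 ]
stop topR [ 0.512  -0.3013  0.058 ]
hous NL [ 0.5309 -0.1132  0.068 ]
hous NR [ 0.4802 -0.1202  0.068 ]
hous FR [ 0.4935 -0.162   0.068 ]
hous FL [ 0.5389 -0.1567  0.068 ]
arb big a [ 0.3993 -0.2057  0.016 ]
arb big b [ 0.3051 -0.0956  0.016 ]
race [ 0.3599 -0.0268  0.01  ]
race [ 0.3418 -0.3647  0.01  ]
race [ 0.6951 -0.0471  0.01  ]
race [0.3723 0.2012 0.01  ]
race [0.4352 0.3175 0.01  ]
mic [ 0.7297 -0.2862  0.01  ]
small [0.507  0.2275 0.01  ]
```

Crop confirms: the arbor is in the rest, centre about (0.487, 0.100), yaw 0.20. The bench origin is about (0.528, -0.241), yaw 0.12, with the plunger side towards world +y. I'll start the approach now.

```bash
cat >> h.py <<'E'
from scipy.spatial.transform import Rotation as Ro
def cur():
    s=manip.state();q=s["tool_rot"];return s,np.array(s["tool_pos"]),Ro.from_quat([q[1],q[2],q[3],q[0]])
def target(yaw,tilt=0):
    "tool x along bench +y (u), z down; tilt>0 lowers the +y end"
    u=np.array([-np.sin(yaw),np.cos(yaw),0]);z=np.array([0,0,-1.]);y=np.cross(z,u)
    return Ro.from_rotvec(-tilt*np.array([np.cos(yaw),np.sin(yaw),0]))*Ro.from_matrix(np.c_[u,y,z])
def rel(pos,R,verbose=1):
    s,p,r=cur();d=r.inv().apply(np.array(pos)-p)/.4;w=(r.inv()*R).as_rotvec()/.5
    print("t",round(s["time"],2),"tcp",p.round(4),"F",np.round(s["contact_force"],1),"grip",round(s["gripper_width"],3))
    print("shift",d.round(4),"turn",w.round(4))
E
python3 -c "
from h import *
rel([.487,.10,.20],target(.2))"
```

```text
t 0.1 tcp [0.17   0.6009 0.2302] F [ 0.4  0.5 -0.2] grip 1.001
shift [-1.1036 -0.9889  0.077 ] turn [-3.5000e-03  1.6000e-03  2.1899e+00]
```

Request:
carry_out --pt "1 -0.55 -0.5 0 0 0 1" --pt "1 -0.55 -0.5 0 0 0 1" --pt "1 -0.55 -0.5 0 0 0 1" --pt "1 -0.55 -0.5 0 0 0 1" --pt "1 -0.55 -0.5 0 0 0 1" --pt "1 -0.55 -0.5 0 0 0 1" --pt "1 -0.55 -0.5 0 0 0 1" --pt "1 -0.55 -0.5 0 0 0 1"

```text
time: 0.77
tool_pos: [0.3297, 0.3446, 0.2308]
tool_rot: [0.001, 0.381, 0.925, -0.001]
contact_force: [0.4, -0.1, -0.2]
gripper_width: 0.996
```

```bash
python3 -c "
from h import *
rel([.487,.10,.20],target(.2))"
```

```text
t 0.77 tcp [0.3297 0.3446 0.2308] F [ 0.4 -0.1 -0.2] grip 0.996
shift [-0.7097 -0.1571  0.0789] turn [-4.0000e-04  5.2000e-03  1.1785e+00]
```

Request:
carry_out --pt "1 -0.71 -0.16 0.08 0 0 1" --pt "1 -0.71 -0.16 0.08 0 0 1" --pt "1 -0.71 -0.16 0.08 0 0 1" --pt "1 -0.71 -0.16 0.08 0 0 1" --pt "1 -0.71 -0.16 0.08 0 0 1" --pt "1 -0.71 -0.16 0.08 0 0 1" --pt "1 -0.71 -0.16 0.08 0 0 1" --pt "1 -0.71 -0.16 0.08 0 0 1"

```text
time: 1.43
tool_pos: [0.4873, 0.0994, 0.198]
tool_rot: [0.0, 0.598, 0.801, -0.001]
contact_force: [0.0, 0.5, -1.2]
gripper_width: 1.001
```

```bash
python3 -c "
from h import *
import cv2
rel([.487,.10,.20],target(.2))
c=manip.camera_info('wrist');print(proj('wrist',[.487,.1,.036],c),proj('wrist',[.476,.154,.036],c),proj('wrist',[.498,.046,.036],c))
cv2.imwrite('pics/w1.png',manip.grab_frame('wrist')[:,:,::-1])"
```

```text
t 1.43 tcp [0.4873 0.0994 0.198 ] F [ 0.   0.5 -1.2] grip 1.001
shift [ 0.0015 -0.0003 -0.005 ] turn [-0.0029  0.0043  0.1769]
[322.17251194 182.48356869] [327.36880624 124.75115409] [317.53493609 234.0084508 ]
```

View pics/w1.png

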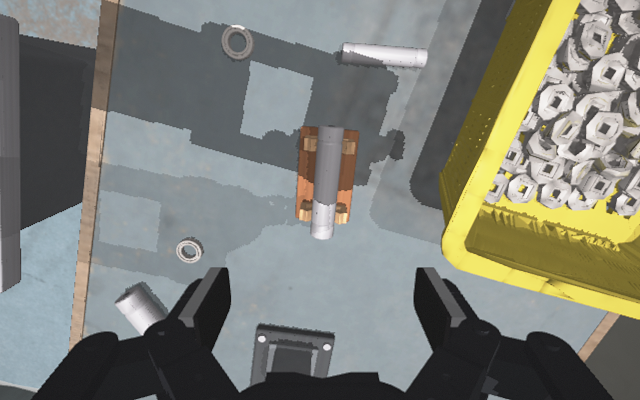

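Arbor seen from (330,126) to (321,237), about 3 px right of prediction, so its centre is at about (0.490, 0.0985), yaw 0.195. I'll descend to it.

```bash
python3 -c "
from h import *
rel([.490,.0985,.016],target(.195))"
```

```text
t 1.48 tcp [0.4862 0.1017 0.1982] F [-0.2 -0.8 -0.5] grip 1.001
shift [-0.0104  0.0079  0.4554] turn [-4.000e-03 -1.000e-04  1.891e-01]
```

Request:
carry_out --pt "1 -0.005 0.008 0.3 0 0 0.19" --pt "1 -0.005 0.008 0.3 0 0 0.19" --pt "1 -0.005 0.008 0.3 0 0 0.19" --pt "1 -0.005 0.008 0.3 0 0 0.19" --pt "1 -0.005 0.008 0.3 0 0 0.19"

```text
time: 1.9
tool_pos: [0.4866, 0.1043, 0.0773]
tool_rot: [-0.002, 0.632, 0.775, -0.002]
contact_force: [0.1, 0.9, 0.7]
gripper_width: 1.001
```

```bash
python3 -c "
from h import *
rel([.490,.0985,.016],target(.195))
[print(cur()[1].round(4)) for i in range(3)]
import cv2
c=manip.camera_info('wrist');print(proj('wrist',[.490,.0985,.036],c),proj('wrist',[.4793,.1525,.036],c),proj('wrist',[.5007,.0445,.036],c))
cv2.imwrite('pics/w2.png',manip.grab_frame('wrist')[:,:,::-1])"
```

```text
t 1.9 tcp [0.4866 0.1043 0.0773] F [0.1 0.9 0.7] grip 1.001
shift [-0.0161  0.0064  0.1532] turn [-0.0116 -0.0023  0.0125]
[0.4866 0.1043 0.0773]
[0.4866 0.1043 0.0773]
[0.4866 0.1043 0.0773]
[326.0034489  243.94956594] [326.8513763 156.9494656] [325.29200499 316.94601636]
```

View pics/w2.png

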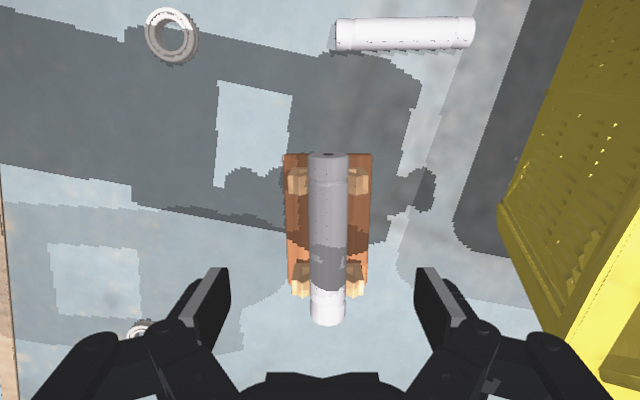

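Arbor axis at columns 328 to 327, rows 153 to 322. It sits about 3 mm towards tool +y of the finger midline, as predicted. I'll go down and grip.

Request:
carry_out --pt "1 -0.015 0.008 0.08 -0.01 0 0.01" --pt "1 -0.015 0.008 0.08 -0.01 0 0.01" --pt "1 -0.015 0.008 0.152 -0.01 0 0.01" --pt "1 -0.015 0.008 0.152 -0.01 0 0.01" --pt "1 -0.015 0.008 0.152 -0.01 0 0.01" --pt "1 -0.015 0.008 0.152 -0.01 0 0.01"

```text
time: 2.45
tool_pos: [0.4949, 0.0986, 0.0211]
tool_rot: [0.003, 0.635, 0.773, 0.003]
contact_force: [-0.4, -0.1, -0.0]
gripper_width: 0.999
```

```bash
python3 -c "
from h import *
rel([.490,.0985,.016],target(.195))"
```

```text
t 2.45 tcp [0.4949 0.0986 0.0211] F [-0.4 -0.1 -0. ] grip 0.999
shift [ 0.0022 -0.0121  0.0127] turn [0.0166 0.0008 0.0008]
```

Request:
carry_out --pt "1 0 0 0 0 0 0" --pt "1 0 0 0 0 0 0"

```text
time: 2.62
tool_pos: [0.4947, 0.0984, 0.0206]
tool_rot: [0.003, 0.635, 0.773, 0.003]
contact_force: [0.8, -0.2, -0.4]
gripper_width: 1.001
```

Request:
carry_out --pt "1 0 0 0 0 0 0" --pt "1 0 0 0 0 0 0"

```text
time: 2.78
tool_pos: [0.4938, 0.0983, 0.0193]
tool_rot: [0.002, 0.635, 0.773, 0.002]
contact_force: [-0.4, -0.2, -0.2]
gripper_width: 0.999
```

Request:
carry_out --pt "1 0 0 0 0 0 0"

```text
time: 2.87
tool_pos: [0.4935, 0.0982, 0.0189]
tool_rot: [0.002, 0.635, 0.773, 0.002]
contact_force: [0.2, 0.9, -0.2]
gripper_width: 1.001
```

Request:
carry_out --pt "0 0 -0.005 0.003 0 0 0" --pt "0 0 -0.005 0.003 0 0 0" --pt "0 0 -0.005 0.003 0 0 0" --pt "0 0 -0.005 0.003 0 0 0" --pt "0 0 -0.005 0.003 0 0 0" --pt "0 0 -0.005 0.003 0 0 0" --pt "0 0 -0.005 0.003 0 0 0" --pt "0 0 -0.005 0.003 0 0 0"

```text
time: 3.53
tool_pos: [0.4915, 0.0978, 0.0175]
tool_rot: [0.002, 0.635, 0.773, 0.002]
contact_force: [-0.9, 0.2, 1.6]
gripper_width: 0.261
```

```bash
python3 -c "
from h import *
rel([.490,.0985,.016],target(.195))"
```

```text
t 3.53 tcp [0.4915 0.0978 0.0175] F [-0.9  0.2  1.6] grip 0.261
shift [ 0.0024 -0.0034  0.0037] turn [0.0105 0.0001 0.0003]
```

Request:
carry_out --pt "0 0 0 -0.05 0 0 0" --pt "0 0 0 -0.12 0 0 0" --pt "0 0 0 -0.22 0 0 0" --pt "0 0 0 -0.32 0 0 0" --pt "0 0 0 -0.32 0 0 0" --pt "0 0 0 -0.32 0 0 0" --pt "0 0 0 -0.32 0 0 0"

```text
time: 4.12
tool_pos: [0.4895, 0.0977, 0.1436]
tool_rot: [0.001, 0.635, 0.773, 0.001]
contact_force: [-0.4, -0.7, -4.2]
gripper_width: 0.261
```

```bash
python3 -c "
from h import *
rel([.528,-.20,.15],target(.122))"
```

```text
t 4.12 tcp [0.4895 0.0977 0.1436] F [-0.4 -0.7 -4.2] grip 0.261
shift [-0.7487 -0.0498 -0.0164] turn [ 0.0046 -0.001   0.1459]
```

```bash
python3 -c "
from h import *
s,p,r=cur();c=manip.camera_info('wrist')
for x in(-.055,.055):
  for y in(-.012,.012): print(proj('wrist',p+r.apply([x,y,-.019]),c).round())
print('tcp in cam',c['extrinsics']@np.r_[p,1])
u=np.array([-np.sin(.122),np.cos(.122),0]);o=np.array([.528,-.241,0])
rel(o-.05*u+[0,0,.2],target(.122))"
```

```text
[298. 385.]
[346. 385.]
[292. 170.]
[353. 170.]
tcp in cam [2.29910507e-04 3.25322750e-02 1.61712969e-01 1.00000000e+00]
t 4.12 tcp [0.4895 0.0977 0.1436] F [-0.4 -0.7 -4.2] grip 0.261
shift [-0.9738 -0.0784 -0.1416] turn [ 0.0046 -0.001   0.1459]
```

Request:
carry_out --pt "0 -0.05 -0.01 -0.06 0 0 0.02" --pt "0 -0.15 -0.02 -0.14 0 0 0.05" --pt "0 -0.25 -0.03 -0.14 0 0 0.15" --pt "0 -0.35 -0.04 -0.14 0 0 0.15" --pt "0 -0.45 -0.05 -0.14 0 0 0.15" --pt "0 -0.55 -0.05 -0.14 0 0 0.15" --pt "0 -0.65 -0.06 -0.14 0 0 0.15" --pt "0 -0.75 -0.06 -0.14 0 0 0.15"

```text
time: 4.78
tool_pos: [0.5229, -0.2026, 0.197]
tool_rot: [-0.002, 0.664, 0.748, 0.001]
contact_force: [0.1, 0.9, -4.1]
gripper_width: 0.262
```

```bash
python3 -c "
from h import *
u=np.array([-np.sin(.122),np.cos(.122),0]);o=np.array([.528,-.241,0])
rel(o-.075*u+[0,0,.2],target(.122))"
```

```text
t 4.78 tcp [ 0.5229 -0.2026  0.197 ] F [ 0.1  0.9 -4.1] grip 0.262
shift [-0.2842  0.0018 -0.0088] turn [-0.0012 -0.0085 -0.0054]
```

Request:
carry_out --pt "0 -0.08 0 -0.01 0 0 0" --pt "0 -0.16 0 -0.01 0 0 0" --pt "0 -0.24 0 -0.01 0 0 0" --pt "0 -0.285 0 -0.01 0 0 0" --pt "0 -0.285 0 -0.01 0 0 0" --pt "0 -0.285 0 -0.01 0 0 0" --pt "0 -0.285 0 -0.01 0 0 0" --pt "0 -0.285 0 -0.01 0 0 0"

```text
time: 5.45
tool_pos: [0.5381, -0.313, 0.2032]
tool_rot: [-0.0, 0.663, 0.749, 0.002]
contact_force: [0.5, 0.1, -4.8]
gripper_width: 0.259
```

Request:
carry_out --pt "0 0 0 0 0 0 0" --pt "0 0 0 0 0 0 0" --pt "0 0 0 0 0 0 0" --pt "0 0 0 0 0 0 0" --pt "0 0 0 0 0 0 0" --pt "0 0 0 0 0 0 0"

```text
time: 5.95
tool_pos: [0.5387, -0.3144, 0.2053]
tool_rot: [0.002, 0.663, 0.748, 0.002]
contact_force: [-0.1, 0.4, -2.7]
gripper_width: 0.266
```

```bash
python3 -c "
from h import *
import cv2,pickle
c=manip.camera_info('wrist');pickle.dump(c,open('c3.pkl','wb'))
print(cur())
im=manip.grab_frame('wrist')[:,:,::-1]
cv2.imwrite('pics/w3full.png',im)
cv2.imwrite('pics/w3.png',cv2.resize(im[0:200,220:420],None,fx=3,fy=3,interpolation=cv2.INTER_CUBIC))"
```

```text
({'time': 5.95, 'joint_pos': array([-0.64921027,  0.06397808,  1.6448798 ,  0.0037745 ,  1.42913799,
       -0.76991127]), 'joint_vel': array([-0.00114998,  0.00170071, -0.00078076, -0.00185184,  0.00148212,
       -0.00068581]), 'joint_efforts': array([ 5.73107251e-02, -4.17864990e+01, -3.88226831e+01,  2.51570810e-02,
       -5.48138269e-03,  1.70521866e-04]), 'tool_pos': array([ 0.53871506, -0.31440113,  0.20530551]), 'tool_rot': array([0.00165163, 0.66336578, 0.7482908 , 0.00199971]), 'contact_force': array([-0.13562104,  0.41754731, -2.7400407 ]), 'ft_torque': array([ 0.03196072, -0.05364402,  0.0121541 ]), 'gripper_width': 0.26638273410693636}, array([ 0.53871506, -0.31440113,  0.20530551]), Rotation.from_matrix(array([[-1.19886231e-01,  9.92774409e-01,  5.12486516e-03],
                            [ 9.92787620e-01,  1.19883689e-01,  8.01459764e-04],
                            [ 1.81281004e-04,  5.18398667e-03, -9.99986547e-01]])))
```

View pics/w3.png

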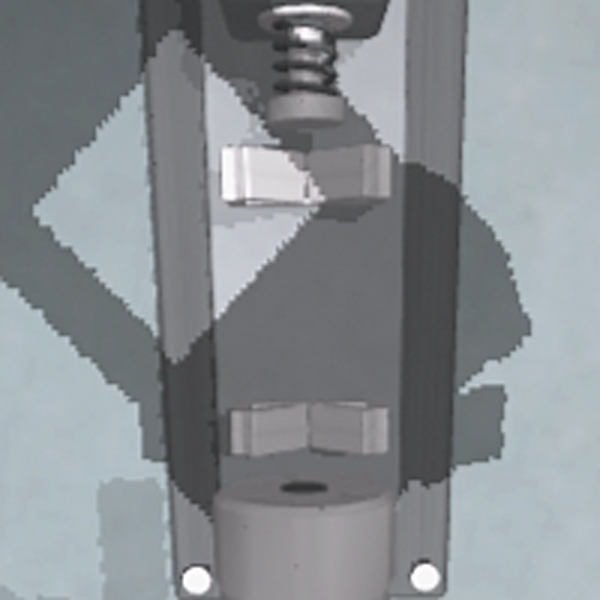

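The picture shows V-block notches at crop (307,150) and (306,410), plunger disc at (308,100–128), spring behind it, bed screws at (197,578) and (425,576), and the held arbor's +y end at (305,490), which hides the stop. Next I'll turn these into positions.

```bash
python3 -c "
from h import *
import pickle
c=pickle.load(open('c3.pkl','rb'))
F=lambda x,y:(220+x/3,y/3)
P={}
for nm,p,z in [('bedL1',F(147,60),.012),('bedL2',F(172,500),.012),('bedR1',F(464,60),.012),('bedR2',F(447,560),.012),('bedRcorner',F(442,597),.012),('screwL',F(197,578),.014),('screwR',F(425,576),.014),
 ('plL1',F(205,60),.018),('plL2',F(216,400),.018),('plR1',F(406,60),.018),('plR2',F(400,480),.018),
 ('VfTL',F(222,146),.045),('VfTR',F(391,145),.045),('VnTL',F(231,405),.045),('VnTR',F(388,405),.045),
 ('VfBL',F(222,203),.018),('VfBR',F(391,203),.018),('VnBL',F(232,452),.018),('VnBR',F(388,452),.018),
 ('disc top',F(308,97),.059),('disc face top?',F(308,107),.059),('disc bot',F(308,128),.037)]:
    q=ray('wrist',p,z,c)
    a=.122;o=np.array([.528,-.241]);d=q[:2]-o
    print(nm,q.round(4),'bench xy mm',(1e3*np.array([d@[np.cos(a),np.sin(a)],d@[-np.sin(a),np.cos(a)]])).round(1))
"
```

```text
bedL1 [ 0.4739 -0.1741  0.012 ] bench xy mm [-45.6  73. ]
bedL2 [ 0.4917 -0.3101  0.012 ] bench xy mm [-44.4 -64.2]
bedR1 [ 0.5704 -0.1625  0.012 ] bench xy mm [51.6 72.8]
bedR2 [ 0.5916 -0.3204  0.012 ] bench xy mm [ 53.5 -86.6]
bedRcorner [ 0.5922 -0.3345  0.012 ] bench xy mm [  52.3 -100.6]
screwL [ 0.503  -0.3371  0.014 ] bench xy mm [-36.5 -92.3]
screwR [ 0.5844 -0.3267  0.014 ] bench xy mm [ 45.5 -91.9]
plL1 [ 0.4921 -0.1731  0.018 ] bench xy mm [-27.3  71.8]
plL2 [ 0.5044 -0.273   0.018 ] bench xy mm [-27.3 -28.9]
plR1 [ 0.5523 -0.1658  0.018 ] bench xy mm [33.2 71.7]
plR2 [ 0.5697 -0.2925  0.018 ] bench xy mm [ 35.1 -56.2]
VfTL [ 0.5017 -0.1988  0.045 ] bench xy mm [-21.   45.1]
VfTR [ 0.5493 -0.1928  0.045 ] bench xy mm [27.  45.2]
VnTL [ 0.5111 -0.2706  0.045 ] bench xy mm [-20.4 -27.3]
VnTR [ 0.5591 -0.2649  0.045 ] bench xy mm [ 27.9 -27.5]
VfBL [ 0.5009 -0.2121  0.018 ] bench xy mm [-23.4  32. ]
VfBR [ 0.5536 -0.2057  0.018 ] bench xy mm [29.7 31.9]
VnBL [ 0.5114 -0.2897  0.018 ] bench xy mm [-22.4 -46.3]
VnBR [ 0.5642 -0.2834  0.018 ] bench xy mm [ 30.7 -46.5]
disc top [ 0.5246 -0.1858  0.059 ] bench xy mm [ 3.3 55.2]
disc face top? [ 0.5249 -0.1882  0.059 ] bench xy mm [ 3.3 52.8]
disc bot [ 0.5253 -0.1903  0.037 ] bench xy mm [ 3.5 50.7]
```

Bay centre is about (0.5312, -0.2391), yaw about 0.129, frame shift about +1.5 mm. Next: tip 0.25 rad above the bench, then lower.

```bash
cat >> h.py <<'E'
YAW=.129;BC=np.array([.5312,-.2391,0])
def bay(c,z,tilt,ex=.0015,dx=0):
    "target: arbor centre at c (m) along the bay, height z"
    R=target(YAW,tilt);u=np.array([-np.sin(YAW),np.cos(YAW),0]);v=np.array([np.cos(YAW),np.sin(YAW),0])
    rel(BC+c*u+dx*v+[0,0,z]-R.apply([ex,0,-.0185]),R)
    s,p,r=cur();q=p+r.apply([ex,0,-.0185])-BC;a=r.apply([1,0,0])
    print("now c %.1f x %.1f z %.1f mm tilt %.4f yaw %.4f"%(1e3*q@u,1e3*q@v,1e3*q[2],-np.arcsin(a[2]),np.arctan2(-a[0],a[1])), "Fu %.1f"%(np.array(s["contact_force"])@u))
E
python3 -c "
from h import *
bay(-.013,.105,.25)"
```

```text
t 6.0 tcp [ 0.5387 -0.3145  0.2053] F [ 0.   0.6 -3.5] grip 0.261
shift [0.1416 0.0029 0.2946] turn [ 0.0081 -0.5004 -0.0191]
now c -74.2 x -2.3 z 223.8 mm tilt -0.0002 yaw 0.1201 Fu 0.6
```

Request:
carry_out --pt "0 0.04 0 0.03 0 -0.1 0" --pt "0 0.08 0 0.1 0 -0.2 -0.02" --pt "0 0.12 0.003 0.18 0.008 -0.3 -0.02" --pt "0 0.141 0.003 0.24 0.008 -0.4 -0.02" --pt "0 0.141 0.003 0.29 0.008 -0.5 -0.02" --pt "0 0.141 0.003 0.29 0.008 -0.5 -0.02" --pt "0 0.141 0.003 0.29 0.008 -0.5 -0.02" --pt "0 0.141 0.003 0.29 0.008 -0.5 -0.02"

```text
time: 6.67
tool_pos: [0.535, -0.2593, 0.0913]
tool_rot: [0.095, 0.655, 0.745, -0.082]
contact_force: [1.1, -0.3, -3.2]
gripper_width: 0.262
```

Request:
carry_out --pt "0 0 0 0 0 0 0" --pt "0 0 0 0 0 0 0" --pt "0 0 0 0 0 0 0" --pt "0 0 0 0 0 0 0" --pt "0 0 0 0 0 0 0" --pt "0 0 0 0 0 0 0"

```text
time: 7.17
tool_pos: [0.5337, -0.2584, 0.0894]
tool_rot: [0.094, 0.655, 0.745, -0.082]
contact_force: [0.7, 0.3, -3.3]
gripper_width: 0.259
```

```bash
python3 -c "
from h import *
bay(-.013,.066,.25)"
```

```text
t 7.17 tcp [ 0.5337 -0.2584  0.0894] F [ 0.7  0.3 -3.3] grip 0.259
shift [0.0264 0.     0.0988] turn [ 0.     -0.0006  0.0003]
now c -13.5 x -0.0 z 106.9 mm tilt 0.2497 yaw 0.1292 Fu 0.2
```

Request:
carry_out --pt "0 0.008 0 0.03 0 0 0" --pt "0 0.016 0 0.06 0 0 0" --pt "0 0.022 0 0.08 0 0 0" --pt "0 0.026 0 0.098 0 0 0" --pt "0 0.026 0 0.098 0 0 0" --pt "0 0.026 0 0.098 0 0 0" --pt "0 0.026 0 0.098 0 0 0" --pt "0 0.026 0 0.098 0 0 0"

```text
time: 7.83
tool_pos: [0.5341, -0.2581, 0.0493]
tool_rot: [0.094, 0.655, 0.745, -0.082]
contact_force: [-0.3, -0.7, -2.7]
gripper_width: 0.262
```

```bash
python3 -c "
from h import *
import cv2
bay(-.003,.066,.25)
i=manip.grab_frame('side')[:,:,::-1];i2=manip.grab_frame('scene')[:,:,::-1]
a=cv2.resize(i[190:300,260:360],(400,440),interpolation=cv2.INTER_CUBIC)
b=cv2.resize(i2[130:240,300:400],(400,440),interpolation=cv2.INTER_CUBIC)
cv2.imwrite('pics/s4.png',cv2.hconcat([a,b]))"
```

```text
t 7.83 tcp [ 0.5341 -0.2581  0.0493] F [-0.3 -0.7 -2.7] grip 0.262
shift [ 0.0253 -0.001  -0.0043] turn [0.0015 0.0008 0.0006]
now c -13.2 x 0.4 z 66.8 mm tilt 0.2504 yaw 0.1293 Fu -0.7
```

View pics/s4.png

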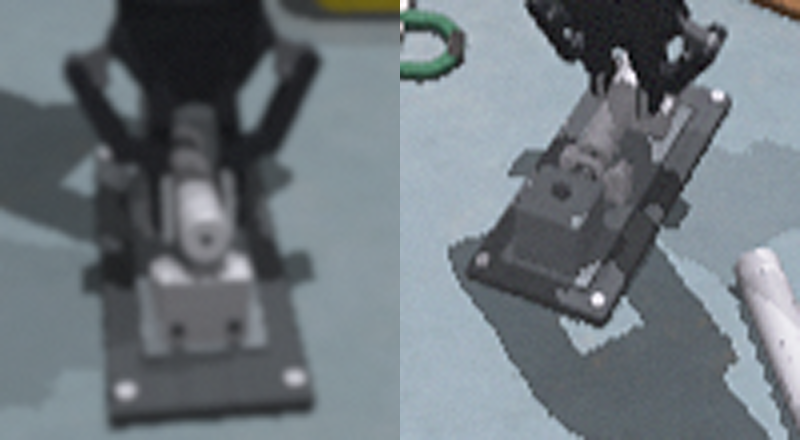

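Raised end at crop (203,238) sits above the stop top (203,275), centred on the V-blocks. I'll push towards the plunger in small steps.

Request:
carry_out --pt "0 0.006 0 -0.001 0 0 0" --pt "0 0.012 0 -0.002 0 0 0" --pt "0 0.012 0 -0.002 0 0 0" --pt "0 0.012 0 -0.002 0 0 0"

```text
time: 8.27
tool_pos: [0.5329, -0.2528, 0.0482]
tool_rot: [0.093, 0.655, 0.746, -0.082]
contact_force: [0.4, -0.0, -3.8]
gripper_width: 0.255
```

Request:
carry_out --pt "0 0.005 0 -0.0012 0 0 0" --pt "0 0.01 0 -0.0025 0 0 0" --pt "0 0.01 0 -0.0025 0 0 0" --pt "0 0.01 0 -0.0025 0 0 0"

```text
time: 8.6
tool_pos: [0.5328, -0.2497, 0.0488]
tool_rot: [0.094, 0.655, 0.745, -0.083]
contact_force: [1.0, -4.5, -3.2]
gripper_width: 0.262
```

```bash
python3 -c "
from h import *
bay(-.003,.066,.25)"
```

```text
t 8.6 tcp [ 0.5328 -0.2497  0.0488] F [ 1.  -4.5 -3.2] grip 0.262
shift [ 0.0044 -0.0007 -0.0002] turn [0.0013 0.0029 0.0011]
now c -4.7 x 0.3 z 66.4 mm tilt 0.2514 yaw 0.1296 Fu -4.6
```

Contact at c ≈ -5 with 4.6 N. I'll go on another 12 mm gently.

Request:
carry_out --pt "0 0.005 0 -0.0012 0 0 0" --pt "0 0.01 0 -0.0025 0 0 0" --pt "0 0.015 0 -0.004 0 0 0" --pt "0 0.015 0 -0.004 0 0 0" --pt "0 0.015 0 -0.004 0 0 0"

```text
time: 9.02
tool_pos: [0.5322, -0.2441, 0.0492]
tool_rot: [0.095, 0.655, 0.745, -0.083]
contact_force: [1.0, -7.3, -4.2]
gripper_width: 0.264
```

```bash
python3 -c "
from h import *
bay(.0075,.066,.25)"
```

```text
t 9.02 tcp [ 0.5322 -0.2441  0.0492] F [ 1.  -7.3 -4.2] grip 0.264
shift [ 0.0164 -0.0009 -0.0024] turn [0.0019 0.0053 0.0013]
now c 0.9 x 0.3 z 66.7 mm tilt 0.2526 yaw 0.1297 Fu -7.3
```

Request:
carry_out --pt "0 0.005 0 -0.001 0 0 0" --pt "0 0.01 0 -0.002 0 0 0" --pt "0 0.015 0 -0.003 0 0 0" --pt "0 0.015 0 -0.003 0 0 0" --pt "0 0.015 0 -0.003 0 0 0"

```text
time: 9.43
tool_pos: [0.5317, -0.2389, 0.0494]
tool_rot: [0.096, 0.654, 0.745, -0.083]
contact_force: [0.5, -10.2, -2.8]
gripper_width: 0.26
```

```bash
python3 -c "
from h import *
bay(.0065,.060,.18)"
```

```text
t 9.43 tcp [ 0.5317 -0.2389  0.0494] F [  0.5 -10.2  -2.8] grip 0.26
shift [ 0.0084 -0.0013  0.0167] turn [0.0024 0.1487 0.0017]
now c 6.3 x 0.5 z 66.9 mm tilt 0.2543 yaw 0.1299 Fu -10.2
```

```bash
python3 -c "
from h import *
bay(.0065,.058,.13)"
```

```text
t 9.43 tcp [ 0.5317 -0.2389  0.0494] F [  0.5 -10.2  -2.8] grip 0.26
shift [ 0.0119 -0.0013  0.0215] turn [0.0024 0.2487 0.0018]
now c 6.3 x 0.5 z 66.9 mm tilt 0.2543 yaw 0.1299 Fu -10.2
```

Request:
carry_out --pt "0 0.002 0 0.004 0 0.05 0" --pt "0 0.004 0 0.008 0 0.1 0" --pt "0 0.007 0 0.013 0 0.15 0" --pt "0 0.009 0 0.017 0 0.2 0" --pt "0 0.011 -0.001 0.0215 0 0.245 0" --pt "0 0.011 -0.001 0.0215 0 0.245 0" --pt "0 0.011 -0.001 0.0215 0 0.245 0"

```text
time: 10.02
tool_pos: [0.5318, -0.2378, 0.0406]
tool_rot: [0.051, 0.659, 0.75, -0.043]
contact_force: [0.2, -9.8, -1.3]
gripper_width: 0.264
```

```bash
python3 -c "
from h import *
bay(.0055,.0505,.0)
import cv2
i=manip.grab_frame('side')[:,:,::-1];i2=manip.grab_frame('scene')[:,:,::-1]
a=cv2.resize(i[190:300,260:360],(400,440),interpolation=cv2.INTER_CUBIC)
b=cv2.resize(i2[130:240,300:400],(400,440),interpolation=cv2.INTER_CUBIC)
cv2.imwrite('pics/s5.png',cv2.hconcat([a,b]))"
```

```text
t 10.02 tcp [ 0.5318 -0.2378  0.0406] F [ 0.2 -9.8 -1.3] grip 0.264
shift [ 0.0097 -0.0019  0.0204] turn [0.0057 0.2661 0.    ]
now c 5.2 x 0.7 z 58.8 mm tilt 0.1330 yaw 0.1288 Fu -9.8
```

View pics/s5.png

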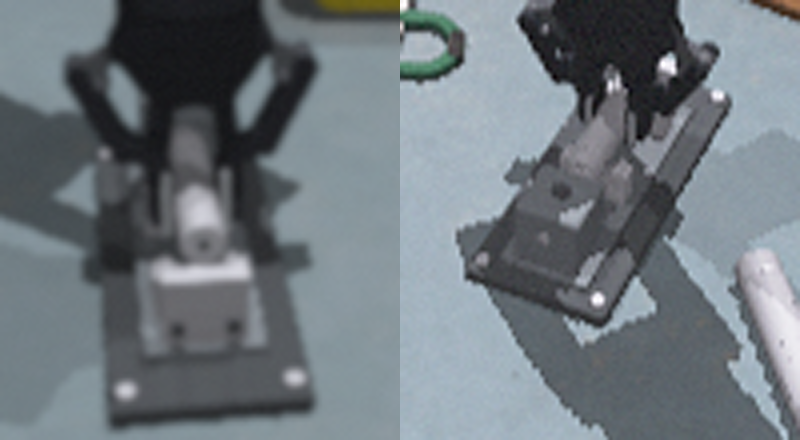

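The raised end at (203,240) is now just in front of the stop's inner side, with no upward load. Next I'll level and lower.

Request:
carry_out --pt "0 0.002 0 0.004 0 0.05 0" --pt "0 0.004 0 0.008 0 0.1 0" --pt "0 0.006 -0.001 0.012 0.003 0.15 0" --pt "0 0.008 -0.001 0.016 0.005 0.2 0" --pt "0 0.0095 -0.002 0.02 0.005 0.26 0" --pt "0 0.0095 -0.002 0.02 0.005 0.26 0" --pt "0 0.0095 -0.002 0.02 0.005 0.26 0" --pt "0 0.0095 -0.002 0.02 0.005 0.26 0"

```text
time: 10.78
tool_pos: [0.531, -0.2353, 0.032]
tool_rot: [0.002, 0.66, 0.751, -0.001]
contact_force: [1.5, -9.6, -1.5]
gripper_width: 0.26
```

```bash
python3 -c "
from h import *
bay(.003,.0485,.0)"
```

```text
t 10.78 tcp [ 0.531  -0.2353  0.032 ] F [ 1.5 -9.6 -1.5] grip 0.26
shift [-0.0058 -0.0008  0.005 ] turn [ 0.0028  0.0081 -0.0004]
now c 5.4 x 0.3 z 50.5 mm tilt 0.0040 yaw 0.1288 Fu -9.7
```

Request:
carry_out --pt "0 -0.003 -0.001 0.002 0 0.004 0" --pt "0 -0.006 -0.001 0.004 0 0.008 0" --pt "0 -0.008 -0.001 0.005 0 0.008 0" --pt "0 -0.01 -0.001 0.005 0 0.008 0" --pt "0 -0.01 -0.001 0.005 0 0.008 0"

```text
time: 11.2
tool_pos: [0.5309, -0.2387, 0.0297]
tool_rot: [-0.0, 0.66, 0.751, 0.001]
contact_force: [0.5, -7.3, -1.8]
gripper_width: 0.258
```

```bash
python3 -c "
from h import *
bay(.0,.048,.0)"
```

```text
t 11.2 tcp [ 0.5309 -0.2387  0.0297] F [ 0.5 -7.3 -1.8] grip 0.258
shift [-0.0048  0.0007  0.0006] turn [ 0.0017 -0.002  -0.0002]
now c 1.9 x -0.3 z 48.2 mm tilt -0.0010 yaw 0.1289 Fu -7.3
```

Request:
carry_out --pt "0 -0.0025 0 0.0008 0 0 0" --pt "0 -0.005 0 0.0015 0 0 0" --pt "0 -0.0065 0 0.002 0 0 0" --pt "0 -0.0065 0 0.002 0 0 0" --pt "0 -0.0065 0 0.002 0 0 0"

```text
time: 11.62
tool_pos: [0.5312, -0.2411, 0.0295]
tool_rot: [-0.0, 0.66, 0.751, 0.001]
contact_force: [1.0, -7.1, 1.8]
gripper_width: 0.26
```

```bash
python3 -c "
from h import *
bay(.0,.048,.0)"
```

```text
t 11.62 tcp [ 0.5312 -0.2411  0.0295] F [ 1.  -7.1  1.8] grip 0.26
shift [0.0012 0.0006 0.0001] turn [ 0.0013 -0.0029 -0.0001]
now c -0.5 x -0.2 z 48.0 mm tilt -0.0015 yaw 0.1289 Fu -7.1
```

Request:
carry_out --pt "0 -0.002 0 0 0 0 0" --pt "0 -0.004 0 0 0 0 0" --pt "0 -0.004 0 0 0 0 0" --pt "0 -0.004 0 0 0 0 0"

```text
time: 11.95
tool_pos: [0.5313, -0.2415, 0.0295]
tool_rot: [-0.001, 0.66, 0.751, 0.001]
contact_force: [-0.4, -4.2, 5.4]
gripper_width: 0.261
```

Touching the stop now (force down to 4.2 N) and resting in the V's. Release, then lift off.

Request:
carry_out --pt "0.7 -0.001 0 -0.002 0 0 0" --pt "0.7 -0.001 0 -0.002 0 0 0" --pt "0.7 -0.001 0 -0.002 0 0 0" --pt "0.7 -0.001 0 -0.002 0 0 0" --pt "0.7 -0.001 0 -0.002 0 0 0" --pt "0.7 -0.001 0 -0.002 0 0 0"

```text
time: 12.45
tool_pos: [0.5295, -0.2403, 0.0277]
tool_rot: [-0.004, 0.66, 0.751, 0.001]
contact_force: [0.2, -0.3, -0.5]
gripper_width: 0.702
```

Request:
carry_out --pt "0.7 0 0 -0.05 0 0 0" --pt "0.7 0 0 -0.1 0 0 0" --pt "0.7 0 0 -0.16 0 0 0" --pt "0 0 0 -0.2 0 0 0" --pt "0 0 0 -0.2 0 0 0" --pt "0 0 0 -0.2 0 0 0" --pt "0 0 0 -0.2 0 0 0" --pt "0 0 0 -0.2 0 0 0"

```text
time: 13.12
tool_pos: [0.5289, -0.2404, 0.1059]
tool_rot: [-0.005, 0.66, 0.751, 0.001]
contact_force: [0.4, 0.1, -0.6]
gripper_width: 0.005
```

```bash
python3 -c "
from h import *
u=np.array([-np.sin(YAW),np.cos(YAW),0])
rel(BC+.037*u+[0,0,.072],target(YAW));rel(BC-.037*u+[0,0,.072],target(YAW))
import cv2
i=manip.grab_frame('wrist')[:,:,::-1];i2=manip.grab_frame('side')[:,:,::-1]
a=cv2.resize(i[:,:],(500,312))
b=cv2.resize(i2[200:300,270:350],(250,312),interpolation=cv2.INTER_CUBIC)
cv2.imwrite('pics/s6.png',cv2.hconcat([a,b]))"
```

```text
t 13.12 tcp [ 0.5289 -0.2404  0.1059] F [ 0.4  0.1 -0.6] grip 0.005
shift [0.0942 0.0066 0.0856] turn [-0.0108 -0.0182  0.0005]
t 13.12 tcp [ 0.5289 -0.2404  0.1059] F [ 0.4  0.1 -0.6] grip 0.005
shift [-0.0907  0.0066  0.0839] turn [-0.0108 -0.0182  0.0005]
```

View pics/s6.png

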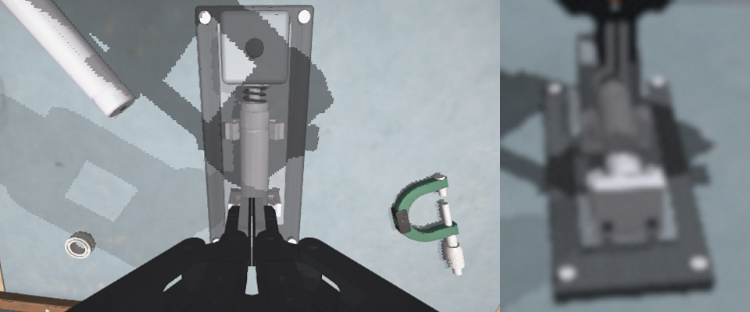

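Arbor lies between plunger (250,95) and stop. Now a gentle press over each V-block with shut fingers, plunger side first.

Request:
carry_out --pt "0 0.05 0.006 0.03 -0.01 -0.018 0" --pt "0 0.094 0.006 0.06 -0.01 -0.018 0" --pt "0 0.094 0.006 0.086 -0.01 -0.018 0" --pt "0 0.094 0.006 0.086 -0.01 -0.018 0" --pt "0 0.094 0.006 0.086 -0.01 -0.018 0" --pt "0 0.094 0.006 0.086 -0.01 -0.018 0"

```text
time: 13.72
tool_pos: [0.5278, -0.2042, 0.0742]
tool_rot: [0.002, 0.66, 0.751, 0.0]
contact_force: [0.9, -0.4, -0.8]
gripper_width: 0.004
```

Request:
carry_out --pt "0 0 0 0.008 0 0 0" --pt "0 0 0 0.015 0 0 0" --pt "0 0 0 0.022 0 0 0" --pt "0 0 0 0.022 0 0 0" --pt "0 0 0 0.022 0 0 0"

```text
time: 14.13
tool_pos: [0.5273, -0.2034, 0.0649]
tool_rot: [0.001, 0.66, 0.751, 0.0]
contact_force: [-0.6, -0.4, -0.1]
gripper_width: 0.003
```

Request:
carry_out --pt "0 0 0 0.003 0 0 0" --pt "0 0 0 0.006 0 0 0" --pt "0 0 0 0.009 0 0 0" --pt "0 0 0 0.009 0 0 0"

```text
time: 14.47
tool_pos: [0.5273, -0.2032, 0.0612]
tool_rot: [0.001, 0.66, 0.751, 0.0]
contact_force: [-0.4, 0.1, -1.0]
gripper_width: -0.001
```

Request:
carry_out --pt "0 0 0 0.001 0 0 0" --pt "0 0 0 0.0025 0 0 0" --pt "0 0 0 0.0025 0 0 0"

```text
time: 14.72
tool_pos: [0.5274, -0.2033, 0.0604]
tool_rot: [0.002, 0.66, 0.751, 0.0]
contact_force: [-1.0, -0.4, -0.4]
gripper_width: 0.008
```

Request:
carry_out --pt "0 0 0 0.001 0 0 0" --pt "0 0 0 0.0025 0 0 0" --pt "0 0 0 0.0025 0 0 0"

```text
time: 14.97
tool_pos: [0.5276, -0.2034, 0.0599]
tool_rot: [0.002, 0.66, 0.751, 0.0]
contact_force: [-1.0, 0.1, 2.8]
gripper_width: 0.003
```

Request:
carry_out --pt "0 0 0 0.001 0 0 0" --pt "0 0 0 0.002 0 0 0" --pt "0 0 0 0.002 0 0 0"

```text
time: 15.22
tool_pos: [0.5277, -0.2034, 0.0598]
tool_rot: [0.002, 0.66, 0.751, 0.0]
contact_force: [-2.8, 1.8, 6.5]
gripper_width: 0.002
```

Request:
carry_out --pt "0 0 0 0.001 0 0 0" --pt "0 0 0 0.002 0 0 0" --pt "0 0 0 0.002 0 0 0"

```text
time: 15.47
tool_pos: [0.528, -0.2035, 0.0597]
tool_rot: [0.002, 0.66, 0.751, 0.0]
contact_force: [-3.5, 2.3, 10.0]
gripper_width: -0.001
```

Request:
carry_out --pt "0 0 0 -0.03 0 0 0" --pt "0 -0.1 0 -0.04 0 0 0" --pt "0 -0.185 0 -0.04 0 0 0" --pt "0 -0.185 0 -0.03 0 0 0" --pt "0 -0.185 0 -0.016 0 0 0" --pt "0 -0.185 0 -0.009 0 0 0" --pt "0 -0.185 0 -0.009 0 0 0"

```text
time: 16.05
tool_pos: [0.5362, -0.2755, 0.0603]
tool_rot: [0.0, 0.66, 0.751, 0.0]
contact_force: [-0.0, -0.5, 0.3]
gripper_width: 0.001
```

```bash
python3 -c "
from h import *
u=np.array([-np.sin(YAW),np.cos(YAW),0])
rel(BC-.037*u+[0,0,.060],target(YAW))"
```

```text
t 16.05 tcp [ 0.5362 -0.2755  0.0603] F [-0.  -0.5  0.3] grip 0.001
shift [-0.0006 -0.0006  0.0007] turn [0.0011 0.0011 0.0017]
```

Request:
carry_out --pt "0 0 0 0.0015 0 0 0" --pt "0 0 0 0.003 0 0 0" --pt "0 0 0 0.003 0 0 0"

```text
time: 16.3
tool_pos: [0.5369, -0.2759, 0.0602]
tool_rot: [0.001, 0.66, 0.752, 0.0]
contact_force: [0.2, -0.5, 0.2]
gripper_width: -0.003
```

Request:
carry_out --pt "0 0 0 0.001 0 0 0" --pt "0 0 0 0.002 0 0 0" --pt "0 0 0 0.002 0 0 0"

```text
time: 16.55
tool_pos: [0.5372, -0.2766, 0.0599]
tool_rot: [0.002, 0.66, 0.751, 0.0]
contact_force: [0.3, 0.8, 1.2]
gripper_width: -0.001
```

Request:
carry_out --pt "0 0 0 0.001 0 0 0" --pt "0 0 0 0.0025 0 0 0" --pt "0 0 0 0.0025 0 0 0"

```text
time: 16.8
tool_pos: [0.5374, -0.2768, 0.0598]
tool_rot: [0.002, 0.66, 0.751, 0.0]
contact_force: [-1.8, 2.1, 5.9]
gripper_width: -0.004
```

Request:
carry_out --pt "0 0 0 0.001 0 0 0" --pt "0 0 0 0.002 0 0 0" --pt "0 0 0 0.002 0 0 0"

```text
time: 17.05
tool_pos: [0.5376, -0.277, 0.0598]
tool_rot: [0.002, 0.66, 0.751, 0.0]
contact_force: [-2.0, 2.3, 8.8]
gripper_width: -0.001
```

Both sides stop at 59.8 mm (expected 60) with a stiff response, so the arbor is seated. Retreating for a final look.

Request:
carry_out --pt "0 0 0 -0.05 0 0 0" --pt "0 0 0 -0.15 0 0 0" --pt "0 -0.05 0 -0.25 0 0 0" --pt "0 -0.12 0 -0.35 0 0 0" --pt "0 -0.12 0 -0.4 0 0 0" --pt "0 -0.12 0 -0.4 0 0 0" --pt "0 -0.12 0 -0.4 0 0 0" --pt "0 -0.12 0 -0.4 0 0 0"

```text
time: 17.72
tool_pos: [0.5423, -0.3237, 0.2168]
tool_rot: [0.001, 0.66, 0.751, 0.0]
contact_force: [0.5, 0.8, -0.2]
gripper_width: 0.002
```

```bash
python3 -c "
from h import *
import cv2
c=manip.camera_info('wrist');u=np.array([-np.sin(YAW),np.cos(YAW),0])
for s,z in((.055,.06),(-.055,.06),(.044,.045),(-.044,.045)): print(s,z,proj('wrist',BC+s*u+[0,0,z],c).round(1))
i=manip.grab_frame('wrist')[:,:,::-1]
cv2.imwrite('pics/s7.png',cv2.resize(i[40:240,240:400],None,fx=3,fy=3,interpolation=cv2.INTER_CUBIC))"
```

```text
0.055 0.06 [321.4  19.4]
-0.055 0.06 [321.6 153.2]
0.044 0.045 [321.4  37.3]
-0.044 0.045 [321.5 139. ]
```

View pics/s7.png

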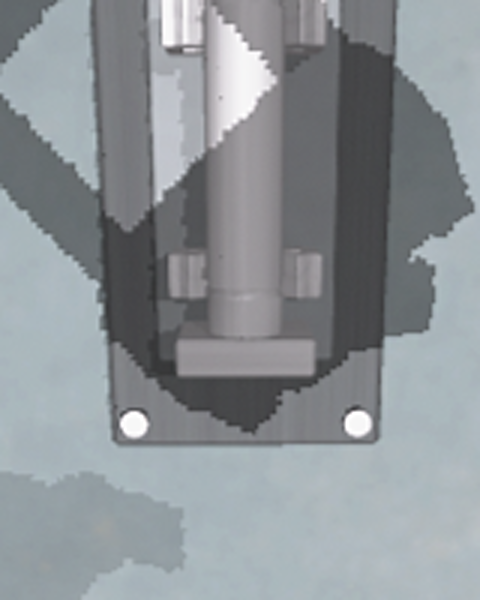

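The arbor's end meets the stop's inner face at crop (246,336), which is row 152 in the full frame against 153.2 predicted. It lies centred in both V-blocks. Handing in.

```bash
python3 -c "
from h import *
print(manip.job_done())"
```

```text
the job is handed in; nothing more can be done
None
```

The arbor is loaded in the run-out bench, and I handed the job in at about 18 s of the 61 s allowed. The hand-in reports no verdict.

- **Loading:** I took the middle-sized arbor from the rest, tipped it 0.25 rad over the bench, and pushed its low end about 13 mm into the plunger. The push read about 10 N, well short of the end of travel. I then tipped the raised end down in front of the stop, eased the arbor back until it touched the stop, and released it.
- **Seating:** I pressed with shut fingers over each V-block, 10 N on the plunger side and 9 N on the stop side. Both times the top of the arbor read 59.8 mm, where fully seated is 60 mm.
- **Last picture:** The arbor's end is against the stop, the arbor is centred in the V-blocks, and the gripper is well clear. That close-up cut off the plunger end, but an earlier wrist picture after release showed it clamped by the spring.
- **Not checked:** I never touched the micrometer or the bearings, but I did not measure their positions again at the end.
- **Disagreements:** The first camera estimate of the bench was about 3 mm off sideways, and the wrist close-up corrected it. Position readings drifted by a few millimetres while the arm settled. The plunger forces agreed with the corrected bench position.

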